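Close and lock the grater box's catch drawer

ROBOT

A 6-joint arm with a two-finger parallel gripper is mounted at the origin on a cart in front of the work surface, level with it; the furniture and walls round the work are solid. World frame = base frame: x ahead of the robot, y to its left, z up, the work surface at z = 0. Lengths are in mm, angles in rad, forces in N, time in s.
With the tool pointing down it reaches from about 325 to 1000 mm from the base axis. Payload 5.1 kg.
Tool frame: the origin (TCP) lies between the finger pads; the fingertips stand 14 mm ahead of it and the grasp point (between the pads) lies 5 mm behind it; z points along the fingers, y is the line along which they close (so a half turn about z gives the same grasp; the last joint's range is limited). The gripper opens to 85 mm and grips with 20 to 120 N. Pads are 22 mm wide; open, the fingers measure 114 mm over their backs; the gripper's body (76 mm by 85 mm) begins 54 mm behind the grasp point. The pads swing forward as they close: fully open they stand 13 mm farther back than shut.
Start: joints at [-1.189, 0.124, 1.65, -0, 1.367, -0.083], TCP at [291.326, -581.046, 245.322] pointing down, gripper open.
Joint ranges: [-2.61, 2.61], [-1.02, 2.33], [0.03, 2.71], [-1.35, 4.49], [0.32, 2.68], [-2.91, 2.91]. Speed limits (rad/s): [2.57, 2.57, 3.14, 3.14, 3.14, 3.14].

INTERFACE

Orientations are given as a unit quaternion [w, x, y, z].
In Python, from plant import sense, get_image, get_calibration, hand_in gives the robot as it stands.
- The arm moves only by the tool servo_tool, never from a script. Its argument "increments" is one flat list of numbers, 7 for each row, row after row: the turn, a rotation vector about the tool's x, y, z in units of 8 degrees (1.0 is 8 degrees), then the shift along the tool's x, y, z in m, then the opening, from -1 (shut) to 1 (fully open). In form: [ax, ay, az, x, y, z, grip, ax, ay, az, x, y, z, grip, ...]. A call has 1 to 10 rows; each row shifts and turns the commanded pose from where the row before left it, along the tool's axes as they then stand; what a row does not reach is not made up. A row lasts 1/8 s, in which the tool goes at most 62.5 mm and 10.7 degrees, less where a joint would pass 70% of its speed; a pose out of reach is approached as far as the arm can. A call is refused whole if a number of a shift passes 0.0625 or a number of a turn 1, either way. A call with a gripper value outside its range is refused whole. The fingers move at their own pace and stop on an object; "newtons" is the grip in N (left out, the last holds). Time passes only in rows, so rows that do not move let the fingers close. It gives the time, the measured TCP pose, the force, the opening and the grip force at its end, in the units of the state.
- sense(): the state, without advancing time (a new reading comes with each control period).
- get_image(name): name is "scene" or "top" or "wrist"; returns the picture (400x640x3 uint8, red, green, blue); there is no depth.
- get_calibration(name): a dict with "intrinsics" (3x3 intrinsics, pixels), "rvec" (rotation vector, rad) and "tvec" (3), from world to camera coordinates, as OpenCV has them. Camera axes: x right, y down, z forward; pixel columns grow to the right and rows downward; lengths in mm; the calibration is good to about 2 mm. A picture is of the moment at which its call begins: read the wrist's pose just before it. get_calibration takes no time and is no camera call; for the wrist camera it gives the pose at the moment of the call.
- hand_in(): hands the job in; it is judged then, once.
The state is a dict: "t": time; "q": joint angles; "qvel": joint speeds; "joint_efforts": joint torques, N m; "tcp_pos": TCP position; "orientation": TCP orientation; "wrist_force": force on the tool from outside, world axes, zero at the start; "ft_torque": the same for the moment, N m; "grip_width": finger opening in mm; "grasp_force": force on a finger pad.
Only numpy, scipy, OpenCV 4.12 (cv2) and the standard library are available. Lean on these libraries where they do the work, as an engineer would, in place of code of your own. Each camera call takes 0.05 s, during which the arm holds its last target. There are 200 camera calls.

TASK

The catch drawer of the grater box on the worktop has been left partly open. Push the drawer fully home, then slide the black lock grip on top of the box all the way to its locked end (the end of its track marked by the raised bar, not the round pip), and let go. Leave the lemon, the garlic and the espresso cup where they are.

Things in the scene. Friction and masses are not known exactly. Their poses are not given: they have to be found in the camera images.
- grater_box: White plastic grater box, 180 (x) x 180 (y) x 75 mm high, standing fast on the worktop, with a 92 x 136 mm steel grating plate on its flat top. Origin: centre of its underside. Its own -x side is the front with the drawer, +y is on the left of someone who faces that front from the robot's side, z up. Nothing on the top stands above 78 mm except the lock grip.
- drawer_lip (a point): Middle of the outer (box -x) face of the drawer's finger lip: a horizontal grey lip 70 mm wide (box y), 10 mm high, sticking 10 mm out from the 178 x 62 mm drawer front, 54 mm above the worktop. It moves with the drawer. When the drawer is home this point is at (-108, 0, 54) mm in the box's frame. Push it along the box's +x to close.
- catch_drawer (a joint): How far the drawer is open, in m: 0 = fully home against its stop, 0.060 = fully open. It slides along the box's x with about 1.5 N of friction and stays where it is left. While the drawer is more than about 4 mm open it keeps the lock grip from reaching its locked end; once locked it cannot be opened.
- lock_grip (a point): Centre of the black lock grip, half-way up: an upright block 26 (box x) x 18 (box y) x 28 mm high on a 34 x 28 x 4 mm foot, standing on the box's top; its top is 104 mm and this point 90 mm above the worktop. It slides along the box's y, 48 mm behind (box +x of) the box's centre, with the free top of the box on both sides of it.
- lock_slide (a joint): Position of the lock grip along its track, in m: 0 = end stop at the unlocked end (box -y, marked by a round grey pip 12 mm wide), 0.070 = end stop at the locked end (box +y, marked by a raised grey bar 34 x 6 mm across the track). About 1.5 N of friction; it stays where it is left.
- lock_end (a point): Fixed point where lock_grip is when the lock grip stands at its end stop at the locked end: (48, 35, 90) mm in the box's frame.
- lemon: Yellow lemon, 83 x 58 x 58 mm, lying beside the box on its -y side. Origin at its underside. Bystander.
- garlic: Garlic bulb, 50 mm, beside the box on its +y side. Origin at its underside. Bystander.
- espresso_cup: Small white dotted cup with a handle, 63 mm wide (92 mm with the handle), 55 mm high, in front of the box on the right, beside the open drawer. Origin at its underside. Bystander.

How it is judged (in metres and radians):
On the way, in this order (a step that is already met when the one before it is completed fails the run):
1. the catch drawer is pushed fully home (value of joint catch_drawer below 0.003 m), for 0.2 s.
2. then the lock grip is slid to its end stop at the locked end (value of joint lock_slide above 0.066 m), for 0.2 s.
At the end, for the whole second after the job is handed in: The drawer is home (less than 4 mm open; at the moment it is closed, less than 3 mm) and the lock grip stands within 4 mm of its end stop at the locked end (value of joint catch_drawer below 0.004 m and value of joint lock_slide above 0.066 m); the robot touches nothing.
It fails at once if the lemon, the garlic or the espresso cup is pushed more than 30 mm away (distance of any of lemon, garlic, espresso_cup from where it was at the start of the episode above 0.03 m).
It also fails if it takes over 45 s, if anything falls off the work surface, if the arm or the gripper's body presses on something with over 40 N, if the wrist force passes 120 N, or if a joint passes its speed limit or range.

## Working session

There is one attempt and no reset: what is moved stays moved. The work goes in short steps, Python scripts to look and compute and a tool call to move; the robot and the scene stay as the last step left them, time stands still between calls to the robot, and variables do not carry over. Pictures are saved under pics/ and viewed, at most 10 in all, crops included, and the job is handed in when it is done.

Besides the shell and the picture viewer there is one more tool, called by a JSON object that holds its "op" and its "data", one argument or row to a line. servo_tool: Moves the arm, as the interface text tells. Its arguments: {"type":"object","properties":{"increments":{"type":"array","items":{"type":"number"}},"newtons":{"type":"number"}},"required":["increments"]}

```bash
mkdir -p pics
python3 - <<'E'
from plant import *
import cv2
for n in("scene","top"):
    cv2.imwrite(f"pics/{n}0.png",get_image(n)[:,:,::-1])
    c=get_calibration(n);print(n,c)
print(sense())
E
```

```text
scene {'intrinsics': array([[369.59684528,   0.        , 318.22643211],
       [  0.        , 369.59684528, 195.99717378],
       [  0.        ,   0.        ,   1.        ]]), 'rvec': array([ 0.76244522, -2.58916415,  1.10972615]), 'tvec': array([485.51268877, 260.74578505, 713.07066919])}
top {'intrinsics': array([[397.31980599,   0.        , 316.7823622 ],
       [  0.        , 397.31980599, 207.60441778],
       [  0.        ,   0.        ,   1.        ]]), 'rvec': array([ 1.93667915, -2.28789389,  0.23323963]), 'tvec': array([118.05815557, 563.99162092, 831.33000239])}
{'t': 0.1, 'q': array([-1.18858871e+00,  1.24458903e-01,  1.65154504e+00,  1.14589103e-06,
        1.36743901e+00, -8.25945489e-02]), 'qvel': array([ 0.00049529, -0.00059115, -0.00256861,  0.00026289, -0.00079856,
        0.00029781]), 'joint_efforts': array([ 1.03682055e-04, -4.24929893e+01, -3.66654861e+01, -6.15484419e-05,
        3.92840724e-03,  1.03461304e-05]), 'tcp_pos': array([ 291.14575219, -580.57641002,  244.15908618]), 'orientation': array([-9.14870594e-04,  9.73115807e-01,  2.30314504e-01, -1.37520744e-04]), 'wrist_force': array([ 0.30828619, -0.11042503,  0.42366573]), 'ft_torque': array([ 0.02955008, -0.02187921,  0.00071872]), 'grasp_force': 0.0, 'grip_width': 85.30420951289902}
```

View pics/scene0.png

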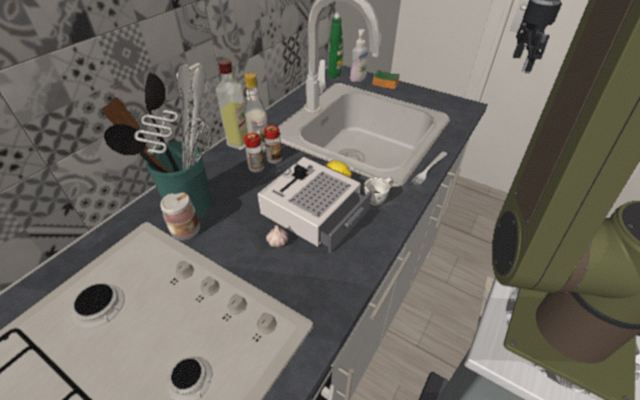

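View pics/top0.png

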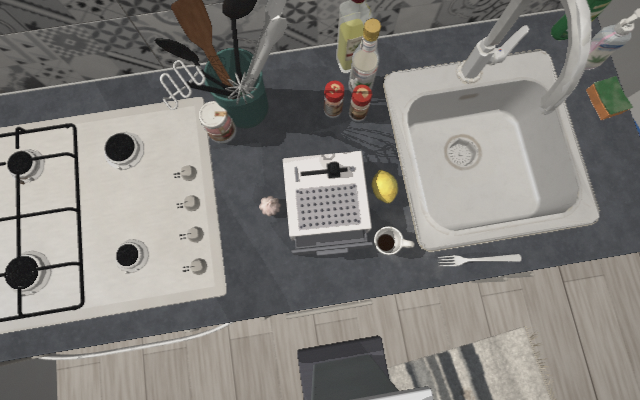

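The scene view shows the box at about (310,200) with the drawer open toward the robot. In the top view the box top spans about (285..370, 155..235), with the black grip near (334,170), the bar at (297,174), the cup at (388,241), the lemon at (385,186) and the garlic at (268,205). I'll enlarge the top view and get corners.

```bash
cat > h.py <<'E'
import numpy as np, cv2
from plant import *
def ray(c,uv):
    R=cv2.Rodrigues(c['rvec'])[0]; K=c['intrinsics']
    d=R.T@np.linalg.solve(K,[uv[0],uv[1],1.]); o=-R.T@np.asarray(c['tvec']).ravel(); return o,d/np.linalg.norm(d)
def plane(c,uv,z):
    o,d=ray(c,uv); return o+d*(z-o[2])/d[2]
def two(c1,a,c2,b):
    o,d=ray(c1,a);p,e=ray(c2,b)
    s=np.linalg.lstsq(np.c_[d,-e],p-o,rcond=None)[0]
    A,B=o+d*s[0],p+e*s[1]; return (A+B)/2,np.linalg.norm(A-B)
def proj(c,P): return cv2.projectPoints(np.float64(P).reshape(-1,3),c['rvec'],c['tvec'],c['intrinsics'],None)[0][:,0]
E
python3 - <<'E'
from h import *
t=cv2.imread("pics/top0.png")[140:260,260:420]; cv2.imwrite("pics/topc.png",cv2.resize(t,None,fx=5,fy=5,interpolation=cv2.INTER_CUBIC))
s=cv2.imread("pics/scene0.png")[145:255,250:405]; cv2.imwrite("pics/scenec.png",cv2.resize(s,None,fx=5,fy=5,interpolation=cv2.INTER_CUBIC))
E
```

```text
(no output)
```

View pics/topc.png

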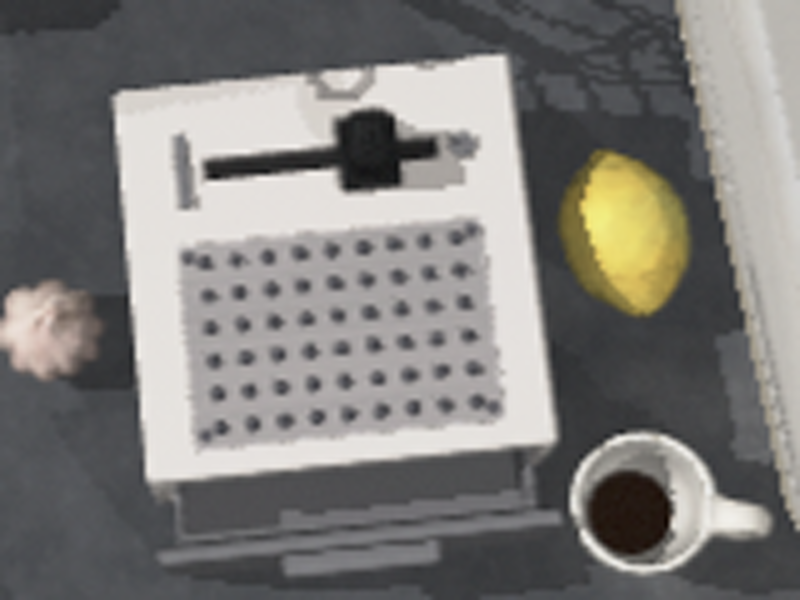

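View pics/scenec.png

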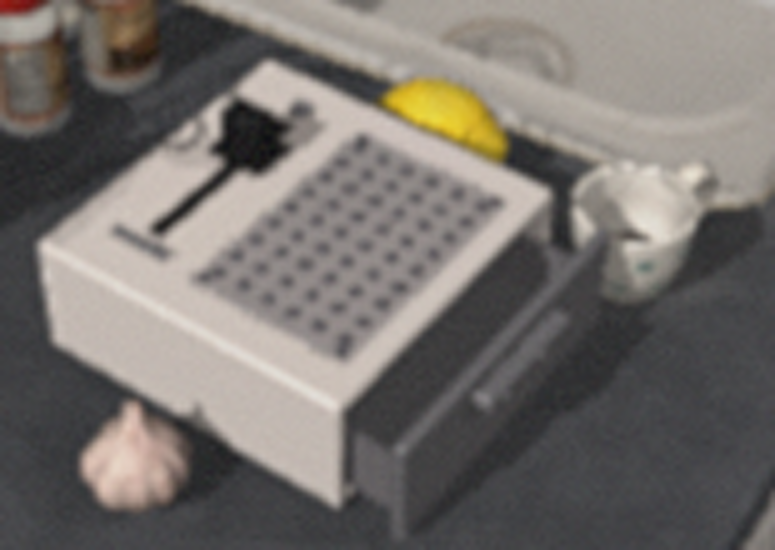

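The crops show the bar at the left (+y) end (top crop (187,172)), the pip at the right (462,143), the grip top near (368,130), and the lip's outer edge (285,575)–(440,555). The cup sits right beside the drawer's -y corner. Next step: triangulate.

Run:
```python
from h import *
T=get_calibration("top");S=get_calibration("scene")
ft=lambda p:((p[0]+.5)/5-.5+260,(p[1]+.5)/5-.5+140)
fs=lambda p:((p[0]+.5)/5-.5+250,(p[1]+.5)/5-.5+145)
tc=dict(pp=(113,93),pm=(508,57),mm=(557,441),mp=(148,482),lipP=(285,570),lipM=(440,550),bar=(187,172),pip=(462,143),grip=(366,122))
sc=dict(pp=(38,243),pm=(270,60),mm=(552,187),mp=(342,408),lipP=(482,395),lipM=(568,320),bar=(143,242),pip=(302,110),grip=(245,112))
np.set_printoptions(precision=1,suppress=True)
C={}
for k in tc: print(k,*two(T,ft(tc[k]),S,fs(sc[k])))
for k in("pp","pm","mm","mp"): C[k]=plane(T,ft(tc[k]),75)
print(C); c=sum(C.values())/4
y=np.arctan2(*( (C['pp']+C['pm']-C['mp']-C['mm'])[[1,0]])); print(c,np.degrees(y))
R=np.array([[np.cos(y),-np.sin(y)],[np.sin(y),np.cos(y)]])
B=lambda P:(P[:2]-c[:2])@R
for k,z in dict(lipP=59,lipM=59,bar=77,pip=77,grip=104).items(): print(k,plane(T,ft(tc[k]),z),B(plane(T,ft(tc[k]),z)))
print("cup rim",B(plane(T,ft((640,503)),55)),"cup left",B(plane(T,ft((570,503)),55)),"garlic",B(plane(T,ft((50,330)),25)),"lemon",B(plane(T,ft((626,235)),29)))
for n,P in dict(lockend=(48,35),lockstart=(48,-35),liphome=(-108,0)).items(): print(n,c[:2]+R@P)
print(sense()['tcp_pos'])
```

```text
pp [698.1  82.2  74.8] 1.0410748270143069
pm [685.8 -96.7  74.3] 1.627929480226446
mm [508.9 -84.3  77.5] 1.2599854186201291
mp [519.5  92.7  75.3] 1.6437129809337876
lipP [475.3  41.1  61.5] 2.4593197273337712
lipM [470.9 -28.8  53.1] 3.1245100935379284
bar [655.7  55.   75.5] 1.0353865592951401
pip [647.8 -68.9  75.9] 0.4769124369269927
grip [655.1 -26.6 100.9] 3.962933764686423
{'pp': array([697.5,  82. ,  75. ]), 'pm': array([684.8, -96.9,  75. ]), 'mm': array([508.6, -85. ,  75. ]), 'mp': array([520.3,  93.1,  75. ])}
[602.8  -1.7  75. ] -3.722230744156645
lipP [474.4  40.6  59. ] [-130.8   33.9]
lipM [471.8 -27.7  59. ] [-129.   -34.5]
bar [654.7  54.8  77. ] [48.2 59.7]
pip [647.7 -68.7  77. ] [ 49.2 -63.9]
grip [656.  -25.5 104. ] [ 54.6 -20.3]
cup rim [-116.9 -125.1] cup left [-113.8  -94.4] garlic [ -5.8 131.4] lemon [  11.4 -140.7]
lockend [653.   30.1]
lockstart [648.4 -39.7]
liphome [495.    5.3]
[ 291.1 -580.6  244.2]
```

Measured: box centre (602.8,-1.7), yaw -3.7°. Heights triangulate to 75 mm (box top) and about 101 mm (grip). The lip is at box x≈-130 (about 22 mm open) and the grip at box y≈-20. I'll turn the tool so its x points along box x, shut the gripper and move over in front of the drawer.

{"op": "servo_tool", "data": {
  "increments": [0, 0, 0.95, 0, 0, 0, -1, 0, 0, 0.95, 0, 0, 0, -1, 0, 0, 0.95, 0, 0, 0, -1, 0, 0, 0.94, 0, 0, 0, -1, 0, 0, 0, 0.009, -0.05, 0, -1, 0, 0, 0, 0.009, -0.05, 0, -1, 0, 0, 0, 0.009, -0.05, 0, -1, 0, 0, 0, 0.009, -0.05, 0, -1, 0, 0, 0, 0.009, -0.05, 0, -1, 0, 0, 0, 0.009, -0.05, 0, -1],
  "newtons": 40
}}

```text
t: 1.35
tcp_pos: [364.4, -283.4, 244.9]
orientation: [-0.0, 0.999, -0.032, -0.0]
wrist_force: [-0.4, 0.2, 0.3]
grip_width: 0.0
grasp_force: 0.0
```

{"op": "servo_tool", "data": {
  "increments": [0, 0, 0, 0.009, -0.05, 0, -1, 0, 0, 0, 0.009, -0.05, 0, -1, 0, 0, 0, 0.009, -0.05, 0, -1, 0, 0, 0, 0.009, -0.05, 0, -1, 0, 0, 0, 0.009, -0.05, 0.03, -1, 0, 0, 0, 0.009, -0.048, 0.04, -1, 0, 0, 0, 0, 0, 0.03, -1, 0, 0, 0, 0, 0, 0, -1, 0, 0, 0, 0, 0, 0, -1]
}}

```text
t: 2.48
tcp_pos: [438.0, 7.9, 146.8]
orientation: [0.0, 0.999, -0.033, 0.001]
wrist_force: [0.1, 0.2, -0.3]
grip_width: 0.2
grasp_force: 0.0
```

```bash
cat >> h.py <<'E'
from scipy.spatial.transform import Rotation as Ro
C0=np.array([602.8,-1.7]);Y=np.radians(-3.72);RB=np.array([[np.cos(Y),-np.sin(Y)],[np.sin(Y),np.cos(Y)]])
def st():
    s=sense();w,x,y,z=s['orientation'];M=Ro.from_quat([x,y,z,w]).as_matrix()
    print('t%.2f box'%s['t'],((s['tcp_pos'][:2]-C0)@RB).round(1),'z%.1f'%s['tcp_pos'][2],'xyaw%.2f'%np.degrees(np.arctan2(M[1,0],M[0,0])),'zax',M[:,2].round(3),'F',s['wrist_force'].round(1),'w%.1f'%s['grip_width'])
E
python3 - <<'E'
from h import *
st(); cv2.imwrite("pics/w1.png",get_image("wrist")[:,:,::-1])
E
```

```text
t2.48 box [-165.    -1.1] z146.8 xyaw-3.73 zax [ 0.001 -0.    -1.   ] F [ 0.1  0.2 -0.3] w0.2
```

View pics/w1.png

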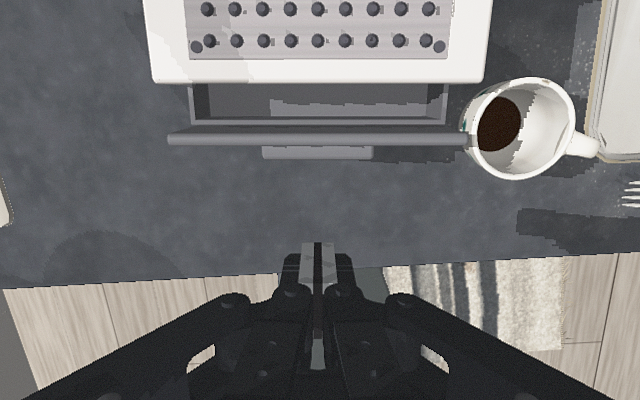

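The wrist view shows the tool square to the drawer: lip centred at (317,153), drawer front horizontal, cup to the right with its rim near the drawer front's end. Descending, then pushing.

{"op": "servo_tool", "data": {
  "increments": [0, 0, 0, 0, 0, 0.04, -1, 0, 0, 0, 0, 0, 0.04, -1, 0, 0, 0, 0, 0, 0.013, -1, 0, 0, 0, 0.015, 0, 0, -1, 0, 0, 0, 0.01, 0, 0, -1, 0, 0, 0, 0.006, 0, 0, -1, 0, 0, 0, 0.005, 0, 0, -1, 0, 0, 0, 0.004, 0, 0, -1, 0, 0, 0, 0, 0, 0, -1]
}}

```text
t: 3.65
tcp_pos: [477.9, 5.7, 52.9]
orientation: [0.0, 0.999, -0.032, 0.001]
wrist_force: [0.0, -0.1, -0.6]
grip_width: -0.1
grasp_force: 0.0
```

Run:
```python
from h import *
st()
```

```text
t3.65 box [-125.1   -0.7] z52.9 xyaw-3.69 zax [ 0.001 -0.    -1.   ] F [ 0.  -0.1 -0.6] w-0.1
```

{"op": "servo_tool", "data": {
  "increments": [0, 0, 0, 0.003, 0, 0, -1, 0, 0, 0, 0.003, 0, 0, -1, 0, 0, 0, 0.002, 0, 0, -1]
}}

```text
t: 4.03
tcp_pos: [485.3, 5.3, 52.6]
orientation: [-0.0, 0.999, -0.032, -0.0]
wrist_force: [-1.6, 0.0, 1.0]
grip_width: 0.2
grasp_force: 1.4
```

Run:
```python
from h import *
st(); cv2.imwrite("pics/w2.png",get_image("wrist")[:,:,::-1])
```

```text
t4.03 box [-117.7   -0.6] z52.6 xyaw-3.69 zax [-0.  0. -1.] F [-1.6  0.   1. ] w0.2
```

View pics/w2.png

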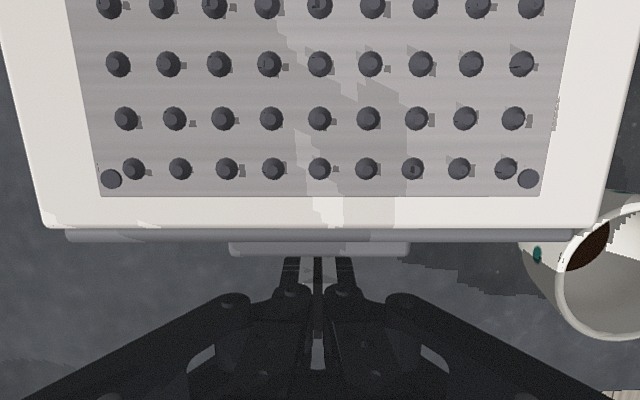

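The fingers are on the lip at (318,250), and the drawer front is nearly against the box. The force of 1.6 N is sliding friction, so I keep pushing until the stop is felt.

{"op": "servo_tool", "data": {
  "increments": [0, 0, 0, 0.002, 0, 0, -1, 0, 0, 0, 0.002, 0, 0, -1]
}}

```text
t: 4.32
tcp_pos: [485.5, 5.3, 52.0]
orientation: [-0.0, 0.999, -0.032, -0.006]
wrist_force: [-19.1, 0.2, 14.3]
grip_width: -0.1
grasp_force: 9.7
```

{"op": "servo_tool", "data": {
  "increments": [0, 0, 0, 0.002, 0, 0, -1, 0, 0, 0, 0, 0, 0, -1]
}}

```text
t: 4.58
tcp_pos: [485.5, 5.3, 51.5]
orientation: [-0.0, 0.999, -0.032, -0.008]
wrist_force: [-23.0, 1.1, 16.1]
grip_width: -0.4
grasp_force: 11.4
```

A firm stop at box x ≈ -117.5 TCP (lip ≈ -107, as expected for home). I back off, rise and move to the grip's -y side.

{"op": "servo_tool", "data": {
  "increments": [0, 0, 0, -0.015, 0, 0, -1, 0, 0, 0, -0.015, 0, 0, -1, 0, 0, 0, 0, 0, -0.05, -1, 0, 0, 0, 0, 0, -0.05, -1, 0, 0, 0, 0.03, 0.01, 0, -1, 0, 0, 0, 0.04, 0.015, 0, -1, 0, 0, 0, 0.04, 0.015, 0, -1, 0, 0, 0, 0.04, 0.015, 0, -1, 0, 0, 0, 0.04, 0.005, 0, -1, 0, 0, 0, 0, 0, 0, -1]
}}

```text
t: 5.82
tcp_pos: [648.7, -66.1, 152.5]
orientation: [0.0, 0.999, -0.033, 0.001]
wrist_force: [-0.5, -0.1, 0.2]
grip_width: 0.1
grasp_force: 0.0
```

Run:
```python
from h import *
st(); c=get_calibration("wrist"); im=get_image("wrist"); cv2.imwrite("pics/w3.png",im[:,:,::-1]); np.savez("w3.npz",**c)
```

```text
t5.83 box [ 50.  -61.3] z152.5 xyaw-3.73 zax [ 0.001 -0.    -1.   ] F [-0.5 -0.1  0.2] w0.1
```

View pics/w3.png

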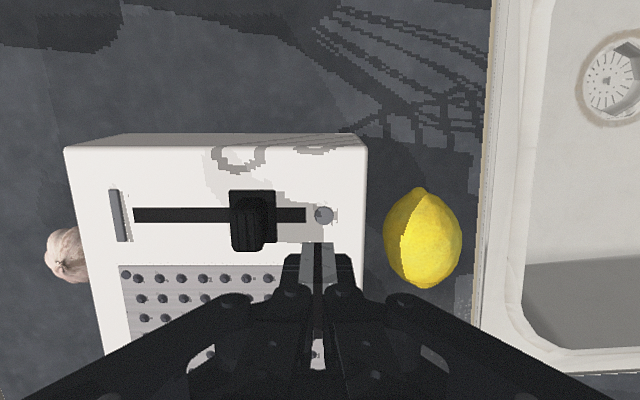

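Grip at (252,220), pip at (323,215), bar at (118,215). By ratio the grip is at box y ≈ -22, and the fingers are on its -y side and clear. I descend to tip height of about 84 mm and push along box +y (tool -y).

{"op": "servo_tool", "data": {
  "increments": [0, 0, 0, -0.002, 0, 0.04, -1, 0, 0, 0, 0, 0, 0.014, -1, 0, 0, 0, 0, -0.012, 0, -1, 0, 0, 0, 0, -0.012, 0, -1, 0, 0, 0, 0, -0.012, 0, -1, 0, 0, 0, 0, -0.012, 0, -1, 0, 0, 0, 0, -0.012, 0, -1, 0, 0, 0, 0, -0.004, 0, -1, 0, 0, 0, 0, 0, 0, -1]
}}

```text
t: 7.0
tcp_pos: [649.4, -0.7, 98.7]
orientation: [-0.0, 0.999, -0.032, 0.0]
wrist_force: [-0.1, 0.2, 0.5]
grip_width: 0.2
grasp_force: 0.0
```

{"op": "servo_tool", "data": {
  "increments": [0, 0, 0, 0, -0.003, 0, -1, 0, 0, 0, 0, -0.002, 0, -1]
}}

```text
t: 7.25
tcp_pos: [649.5, 3.4, 98.5]
orientation: [0.0, 0.999, -0.032, -0.0]
wrist_force: [-0.1, -1.5, -0.0]
grip_width: 0.0
grasp_force: 0.8
```

{"op": "servo_tool", "data": {
  "increments": [0, 0, 0, 0, -0.002, 0, -1, 0, 0, 0, 0, 0, 0, -1]
}}

```text
t: 7.5
tcp_pos: [649.6, 5.7, 98.5]
orientation: [-0.0, 0.999, -0.032, -0.0]
wrist_force: [1.3, -0.3, -0.0]
grip_width: 0.2
grasp_force: 0.5
```

{"op": "servo_tool", "data": {
  "increments": [0, 0, 0, 0, -0.002, 0, -1, 0, 0, 0, 0, -0.001, 0, -1]
}}

```text
t: 7.75
tcp_pos: [649.7, 6.9, 98.6]
orientation: [0.002, 0.999, -0.032, -0.0]
wrist_force: [-0.1, -8.7, -0.5]
grip_width: 0.2
grasp_force: 4.6
```

{"op": "servo_tool", "data": {
  "increments": [0, 0, 0, 0, -0.002, 0, -1, 0, 0, 0, 0, 0, 0, -1]
}}

```text
t: 8.0
tcp_pos: [649.7, 7.1, 98.6]
orientation: [0.003, 0.999, -0.032, -0.0]
wrist_force: [-1.3, -12.5, -0.1]
grip_width: -0.3
grasp_force: 6.6
```

The stop is felt at box y ≈ 11.8 TCP (11.5 expected). I retreat, rise and look.

{"op": "servo_tool", "data": {
  "increments": [0, 0, 0, 0, 0.01, 0, -1, 0, 0, 0, 0, 0.015, 0, -1, 0, 0, 0, 0, 0, -0.05, -1, 0, 0, 0, 0, 0, -0.05, -1, 0, 0, 0, -0.04, 0, -0.03, -1, 0, 0, 0, -0.04, 0, 0, -1, 0, 0, 0, -0.04, 0, 0, -1, 0, 0, 0, -0.04, 0, 0, -1, 0, 0, 0, 0, 0, 0, -1, 0, 0, 0, 0, 0, 0, -1]
}}

```text
t: 9.25
tcp_pos: [489.3, -4.2, 229.2]
orientation: [-0.0, 0.999, -0.032, 0.001]
wrist_force: [-0.1, 0.0, 0.4]
grip_width: 0.2
grasp_force: 0.0
```

Run:
```python
from h import *
st(); cv2.imwrite("pics/w4.png",get_image("wrist")[:,:,::-1])
```

```text
t9.25 box [-113.1   -9.8] z229.2 xyaw-3.70 zax [ 0.002  0.    -1.   ] F [-0.1  0.   0.4] w0.2
```

View pics/w4.png

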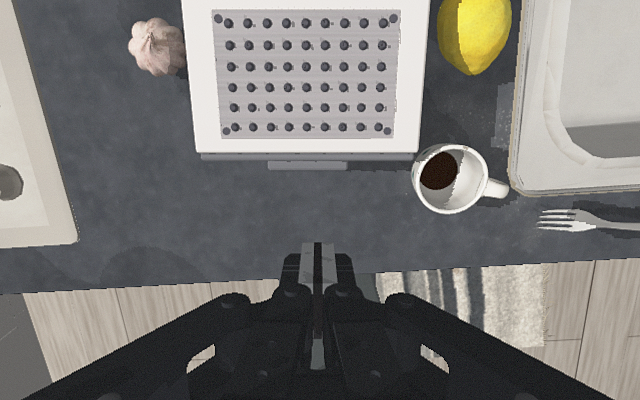

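The drawer is flush (front at (310,155)), and the cup, lemon and garlic haven't moved. Last check: the grip, in the top view.

Run:
```python
from h import *
t=get_image("top")[140:260,260:420,::-1]; cv2.imwrite("pics/top2.png",cv2.resize(t,None,fx=5,fy=5,interpolation=cv2.INTER_CUBIC))
P=lambda b:[*(C0+RB@b[:2]),b[2]]
print((proj(get_calibration("top"),[P(np.array([48,35,104.])),P(np.array([48,35,90.]))])-[260,140])*5)
```

```text
[[238.71166882 146.91738576]
 [239.5136675  156.41136648]]
```

View pics/top2.png

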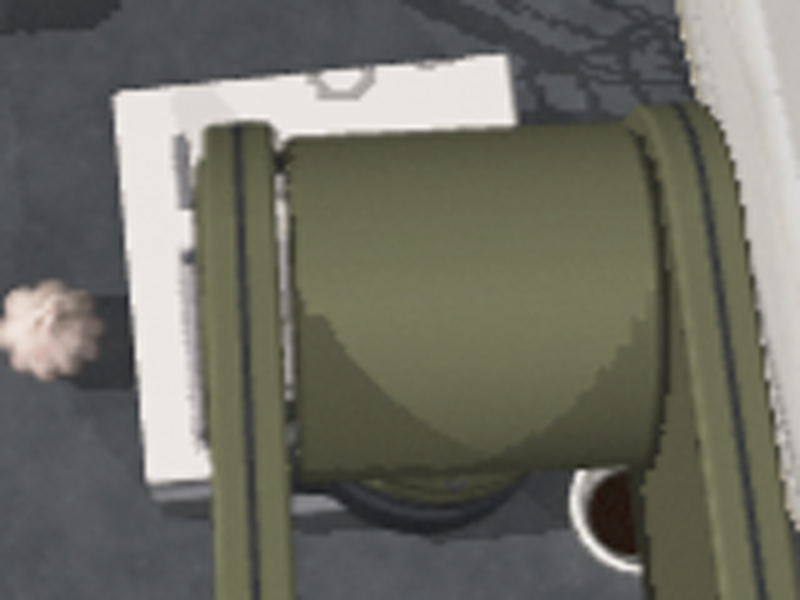

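The arm covers the grip in the top view, so I'll use the scene view.

Run:
```python
from h import *
P=lambda b:[*(C0+RB@np.array(b[:2],float)),b[2]]
s=get_image("scene")[145:255,250:405,::-1]; cv2.imwrite("pics/scene2.png",cv2.resize(s,None,fx=5,fy=5,interpolation=cv2.INTER_CUBIC))
print((proj(get_calibration("scene"),[P((48,35,90)),P((48,-22,90)),P((-108,0,54))])-[250,145])*5)
```

```text
[[175.77424901 190.64559202]
 [249.72505674 129.67176167]
 [483.14169575 339.72026307]]
```

View pics/scene2.png

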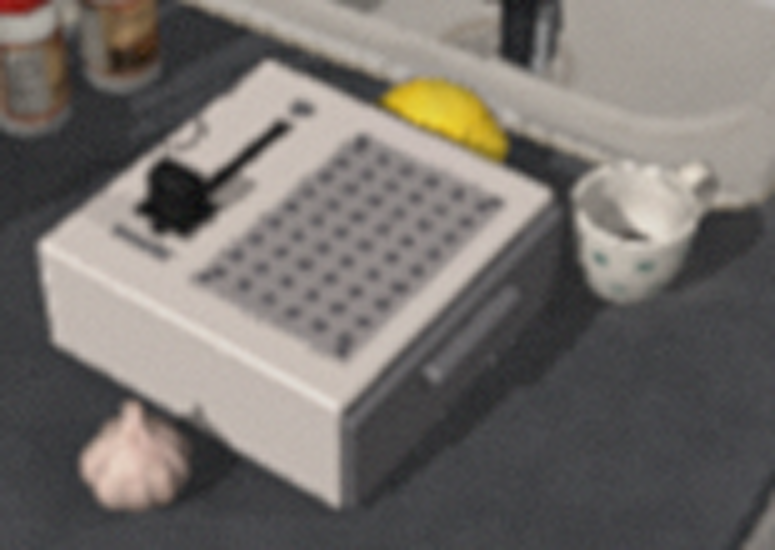

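The grip is at (177,192), against a predicted (176,191) for the locked end. The drawer is flush and the bystanders are untouched.

```bash
python3 -c "
from plant import *
print(hand_in())"
```

```text
the job is handed in; nothing more can be done
None
```

I pushed the drawer fully home, slid the lock grip to its end stop at the locked (bar) end and let go. The job is handed in; the last camera view showed the lemon, garlic and cup unmoved, but no verdict came back.

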